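Dress the miniature cafe terrace for the next shot

ROBOT

A 6-joint arm with a two-finger parallel gripper is mounted at the origin on the work surface. World frame = base frame: x ahead of the robot, y to its left, z up, the work surface at z = 0. Lengths are in m, angles in rad, forces in N, time in s.
With the tool pointing down it reaches from about 0.25 to 0.775 m from the base axis. Payload 4 kg.
Tool frame: the origin (TCP) lies on the centre line of the jaws, within the pads' length; the fingertips stand 22 mm ahead of it and the grasp point (between the pads) lies 3 mm ahead of it; z points along the fingers, y is the direction in which the jaws open and shut (so a half turn about z gives the same grasp; the last joint's range is limited). The gripper opens to 94 mm and grips with 3 to 60 N. Pads are 16 mm wide; open, the fingers measure 119 mm over their backs; the gripper's body (75 mm by 177 mm) begins 78 mm behind the grasp point.
Start: joints at [1.168, 0.087, 1.371, -0, 1.684, -0.103], TCP at [0.162, 0.525, 0.228] pointing down, gripper open.
Joint ranges: [-3.1, 3.1], [-0.76, 2.03], [0.27, 2.55], [-1.08, 4.22], [0.17, 2.65], [-2.57, 2.57]. Speed limits (rad/s): [2.79, 2.79, 3.14, 3.14, 3.14, 3.14].

INTERFACE

Orientations are given as [roll, pitch, yaw] about the fixed x, y, z axes, in that order (R = Rz(yaw) Ry(pitch) Rx(roll)).
In Python, from bench import robot gives the robot as it stands. The module is installed in compiled form; this text tells all that it offers.
- The arm moves only by the shell command python3 -m inch 'ROWS'. ROWS is JSON, a list of rows, each an object with "linear": the shift along the world's x, y, z scaled (see below), a list of three; "twist": the turn about the world's z scaled (see below); "gripper": the opening, from 0 (shut) to 1 (fully open). In form: [{"linear": [x, y, z], "twist": twist, "gripper": gripper}, ...]. A call has 1 to 10 rows; each row is the pose to reach, as a shift and turn from the pose commanded when the call began; what a row does not reach only later rows make up. The controller multiplies each number of a shift by 0.1 m and each number of a turn by 60 degrees. A row lasts 1/12 s, in which the tool goes at most 41.7 mm and 7.16 degrees, less where a joint would pass 70% of its speed; a pose out of reach is approached as far as the arm can. A call with a number of a shift or a turn outside -1 to 1 is refused whole. A call with a gripper value outside its range is refused whole. The fingers move at their own pace and stop on an object; the grip force is fixed at half the most. Time passes only in rows, so rows that repeat a pose let the fingers close. It gives the time, the measured TCP pose, the force and the opening at its end, in the units of the state.
- robot.get_obs(): the state, without advancing time (a new reading comes with each control period).
- robot.snapshot(name): name is "scene" or "top"; returns a dict with "image" (480x640x3 uint8, red, green, blue), "depth" (480x640 float32, m along the optical axis (not along the pixel's ray), 0 where there is no reading), "mtx" (3x3 intrinsics, pixels), "rvec" (rotation vector, rad) and "tvec" (3), from world to camera coordinates, as OpenCV has them. Camera axes: x right, y down, z forward; pixel columns grow to the right and rows downward; lengths in m; the calibration is good to about 2 mm. A picture is of the moment at which its call begins.
- robot.close_job(): hands the job in, once; it reports no verdict.
The state is a dict: "time": time; "joint_positions": joint angles; "qvel": joint speeds; "joint_torque": joint torques, N m; "tool_pos": TCP position; "ee_rot": TCP orientation; "wrist_force": force on the tool from outside, world axes, zero at the start; "wrist_torque": the same for the moment, N m; "width": finger opening in m.
Only numpy, scipy, OpenCV 4.12 (cv2) and the standard library are available. Lean on these libraries where they do the work, as an engineer would, in place of code of your own. Each camera call takes 0.05 s, during which the arm holds its last target.

TASK

Dress the miniature cafe terrace for the next shot: stand each of the four painted pieces (blue bench, red stool, green planter, yellow round table) upright and centred in the outline of its own colour on the paved set deck, with the bench and the planter turned square to their outlines. Set the pieces down, do not drop them, and leave the white primed stool and the mug where they stand.

Things in the scene. Friction and masses are not known exactly. Their poses are not given: they have to be found in the camera images.
- bench: The blue miniature bench (1:10): seat of three blue slats, 110 x 40.5 mm, its top 45 mm above the feet, with side rails down to 32 mm, on dark square legs; no back rest, both ways round alike. Origin: centre of the underside, at the feet. x runs along the 110 mm, y across, z up. 60 g. Starts upright on the workbench (height 0).
- stool: The red miniature round stool: red seat of 36 mm diameter, 7 mm thick, its top 48 mm above the feet; four red legs within a 34 mm circle. Origin: centre of the underside, at the feet; z up. 30 g. Starts upright on the workbench.
- planter: The green miniature planter: solid square tub 50 x 50 mm, 52 mm high (its rim looks 2 mm wider), with a clipped leafy block 40 x 40 mm on it up to 79 mm height. Origin: centre of the underside; x and y square to the tub's sides, z up; all four sides alike. 120 g. Starts upright on the workbench.
- bistro_table: The yellow miniature round table: yellow top of 60 mm diameter, from 68 to 74 mm above the underside, on a thin dark column (9 mm) with a dark round foot of 52 mm diameter. Origin: centre of the underside; z up. 80 g. Starts upright on the workbench.
- bench_mark: Blue rectangular outline, inner 122 x 52 mm, line 5 mm wide, flat, the place of the bench. Drawn on the deck: a flat grey paved model deck, 12 mm thick, on the right half of the workbench. Origin: centre of the outline on the deck's top surface, which is 12 mm above the workbench; x runs along the long side, z up.
- stool_mark: Red circular outline drawn on the deck, inner diameter 48 mm, line 5 mm wide, flat, the place of the red stool. Origin: its centre, on the deck's top surface (12 mm above the workbench). Along the deck's right-hand edge stands a cafe front, 227 mm high, its face 170 mm or more from the centre of any outline; its awning, 150 mm up and higher, reaches 50 mm nearer.
- planter_mark: Green square outline drawn on the deck, inner 62 x 62 mm, line 5 mm wide, flat, the place of the planter. Origin: its centre, on the deck's top surface (12 mm above the workbench); x and y square to its sides.
- table_mark: Yellow circular outline drawn on the deck, inner diameter 64 mm, line 5 mm wide, flat, the place of the round table. Origin: its centre, on the deck's top surface (12 mm above the workbench).
- primed_stool: A second stool of the same shape and size as the red one but all white (only primed, not painted yet). It has no outline and stays where it stands. Origin: centre of the underside, at the feet.
- mug: A worker's olive-green mug, 80 mm diameter, 90 mm high, with a handle; it stays where it stands. Origin: centre of the underside.
Not all that is in view belongs to the job. Of the things that look like the stool, the smaller one is meant. Several things look just like the bistro_table: the one meant starts nearest to the robot's base.

How it is judged:
At the end, for the whole second after the job is handed in: Each painted piece stands upright (0.1 rad) and at rest on the deck, within 12 mm of the centre of its own colour's outline; bench and planter square to theirs within 0.2 rad (any like side); the primed stool and the mug within 20 mm of their starts (horizontal distance between bench and bench_mark below 0.012 m and z of bench in the frame of bench_mark between -0.004 and 0.004 m and angle between each of bench, stool, planter, bistro_table's own z axis and vertical below 0.1 rad and linear speed of each of bench, stool, planter, bistro_table below 0.02 m/s and angular speed of each of bench, stool, planter, bistro_table below 0.2 rad/s and horizontal distance between stool and stool_mark below 0.012 m and z of stool in the frame of stool_mark between -0.004 and 0.004 m and horizontal distance between planter and planter_mark below 0.012 m and z of planter in the frame of planter_mark between -0.004 and 0.004 m and horizontal distance between bistro_table and table_mark below 0.012 m and z of bistro_table in the frame of table_mark between -0.004 and 0.004 m and angle between the x axis of bench and the x axis of bench_mark, either way round below 0.2 rad and (angle between the x axis of planter and the x axis of planter_mark, either way round below 0.2 rad or angle between the x axis of planter and the y axis of planter_mark, either way round below 0.2 rad) and distance of each of primed_stool, mug from where it was at the start of the episode below 0.02 m); the robot touches nothing.
It fails at once if the white primed stool or the mug is moved by more than 20 mm or tipped (distance of any of primed_stool, mug from where it was at the start of the episode above 0.02 m or angle between any of primed_stool, mug's own z axis and vertical above 0.3 rad).
It fails at once if the blue bench is dropped or thrown: it moves faster than 0.6 m/s with no finger on it (a fall of about 18 mm) (linear speed of bench above 0.6 m/s and contact force between the fingers and bench below 0.05 N).
It fails at once if the red stool is dropped or thrown: it moves faster than 0.6 m/s with no finger on it (a fall of about 18 mm) (linear speed of stool above 0.6 m/s and contact force between the fingers and stool below 0.05 N).
It fails at once if the green planter is dropped or thrown: it moves faster than 0.6 m/s with no finger on it (a fall of about 18 mm) (linear speed of planter above 0.6 m/s and contact force between the fingers and planter below 0.05 N).
It fails at once if the yellow table is dropped or thrown: it moves faster than 0.6 m/s with no finger on it (a fall of about 18 mm) (linear speed of bistro_table above 0.6 m/s and contact force between the fingers and bistro_table below 0.05 N).
It also fails if it takes over 115 s, if anything falls off the work surface, if the arm or the gripper's body presses on something with over 40 N, if the wrist force passes 120 N, or if a joint passes its speed limit or range.

## Working session

There is one attempt and no reset: what is moved stays moved. The work goes in short steps, Python scripts to look and compute and a shell command to move; the robot and the scene stay as the last step left them, time stands still between calls to the robot, and variables do not carry over. Pictures are saved under pics/ and viewed, and the job is handed in when it is done.

```bash
mkdir -p pics; cat > h.py <<'E'
import numpy as np,cv2
from bench import robot
def snap(n,tag):
    s=robot.snapshot(n); np.savez(f'{tag}.npz',**s); cv2.imwrite(f'pics/{tag}.png',s['image'][:,:,::-1]); return s
def load(tag): return dict(np.load(f'{tag}.npz'))
def ray(s,u,v):
    R,_=cv2.Rodrigues(s['rvec']); c=-R.T@s['tvec'].ravel(); d=R.T@np.linalg.inv(s['mtx'])@np.array([u,v,1.]); return c,d
def atz(s,u,v,z):
    c,d=ray(s,u,v); return c+d*(z-c[2])/d[2]
def pts(s):
    R,_=cv2.Rodrigues(s['rvec']); v,u=np.mgrid[:480,:640]; D=s['depth']
    p=np.stack([u,v,np.ones_like(u)],-1)@np.linalg.inv(s['mtx']).T*D[...,None]
    return (p-s['tvec'].ravel())@R
def crop(s,tag,u0,v0,w,h,k):
    cv2.imwrite(f'pics/{tag}.png',cv2.resize(s['image'][v0:v0+h,u0:u0+w,::-1],None,fx=k,fy=k,interpolation=cv2.INTER_CUBIC))
E
python3 - <<'E'
from h import *
a=snap('top','top0');b=snap('scene','sc0')
for s in(a,b):
    c,d=ray(s,320,240);print(c,d,s['mtx'][0,0])
o=robot.get_obs();print(o['time'],o['tool_pos'],o['ee_rot'],o['width'])
E
```

```text
[0.47501506 0.0528703  1.07914652] [ 0.1403965  -0.01767585 -0.99009855] 562.045809075906
[1.10799137 0.30400152 1.00091926] [-0.45082704 -0.23682042 -0.86069475] 581.5429540194784
0.1 [0.16225618 0.52505296 0.22643441] [-3.13963754e+00 -2.10447633e-04  2.84184201e+00] 0.09419413789738389
```

View pics/top0.png

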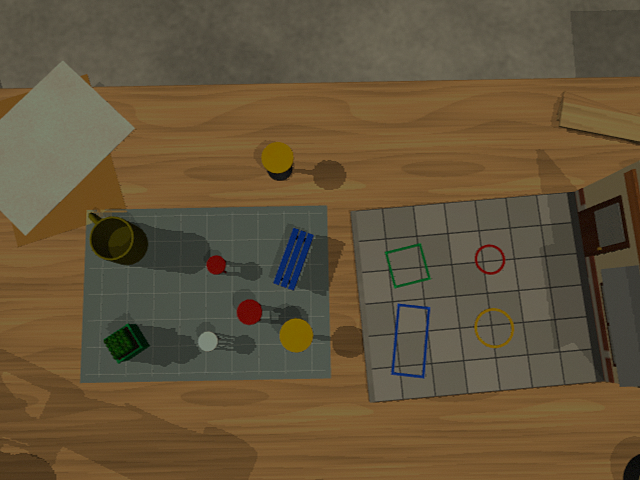

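View pics/sc0.png

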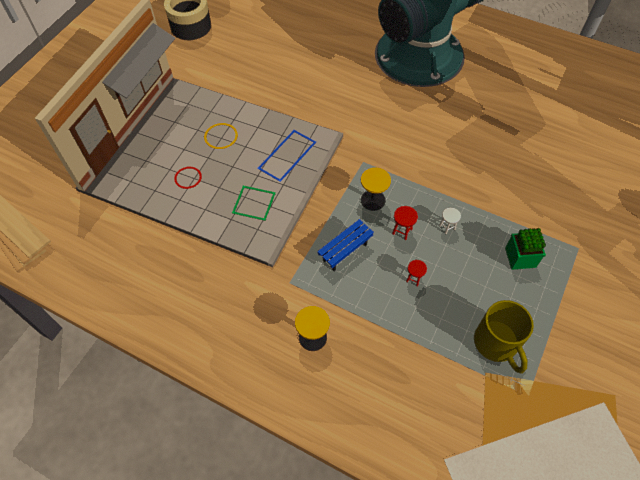

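The top view shows these candidates:
- **Stools:** red ones at (217,265), smaller, and (250,312), larger. The white primed one is at (207,341).
- **Yellow tables:** (296,335) and (278,157). The base is off the bottom of the picture, so (296,335) should be the nearer one.

Next I'll measure them and check in a crop.

```bash
python3 - <<'E'
from h import *
s=load('top0'); P=pts(s); im=s['image'].astype(int)
hsv=cv2.cvtColor(s['image'],cv2.COLOR_RGB2HSV)
H,S,V=[hsv[...,i].astype(int) for i in range(3)]
M={'blue':(H>100)&(H<130)&(S>150)&(V>60),'red':((H<6)|(H>174))&(S>180)&(V>80),'yel':(H>18)&(H<28)&(S>200)&(V>110),'green':(H>50)&(H<85)&(S>120)&(V>20)}
M['white']=np.zeros_like(H,bool);M['white'][325:360,190:225]=((S<60)&(V>110))[325:360,190:225]
M['mug']=(H>22)&(H<35)&(S>200)&(V<110)
for k,m in M.items():
    n,L,st,ce=cv2.connectedComponentsWithStats(m.astype(np.uint8))
    for i in range(1,n):
        if st[i,4]<25: continue
        q=P[L==i]; z=q[:,2]; t=q[z>np.percentile(z,90)-.006]
        r=cv2.minAreaRect((t[:,:2]*1000).astype(np.float32))
        print(k,st[i],ce[i].round(1),'zmax',np.percentile(z,95).round(4),'rect',np.round(r[0],1),np.round(r[1],1),round(r[2],1),'circ',np.round(cv2.minEnclosingCircle((t[:,:2]*1000).astype(np.float32))[0],1),'R',round(np.linalg.norm(r[0])))
crop(s,'c0',190,220,150,140,5)
E
```

```text
blue [274 228  25  57 338] [285.8 255.9] zmax 0.0484 rect [593.3  98.6] [ 11.2 109.3] 68.8 circ [593.3  98.6] R 601
blue [281 231  25  57 336] [293.2 258.5] zmax 0.0487 rect [588.3  85.2] [ 10.7 109.6] 69.5 circ [588.   84.5] R 594
blue [288 233  26  57 352] [300.5 261.2] zmax 0.0484 rect [555.6  72.7] [ 43.6 160.2] 88.6 circ [555.2  54.7] R 560
blue [392 304  38  74 409] [410. 341.] zmax 0.0165 rect [ 434.3 -131.1] [ 61.5 131.1] 82.8 circ [ 434.1 -130.9] R 454
red [475 245  30  30 182] [489.4 259.3] zmax 0.0168 rect [ 546.3 -128.2] [ 56.5 385.1] 13.1 circ [ 534.8 -130.9] R 561
red [207 255  18  19 267] [215.5 264.3] zmax 0.0511 rect [580.1 228. ] [31.8 33.3] 89.8 circ [579.7 228.2] R 623
red [237 300  25  25 484] [249.  311.7] zmax 0.065 rect [490.3 119.6] [134.1  42.8] 88.9 circ [485.  119.7] R 505
yel [261 142  33  31 774] [276.9 157. ] zmax 0.0776 rect [642.6  72.7] [332.6  57.2] 16.5 circ [639.   84.6] R 647
yel [475 308  39  40 256] [493.9 327.4] zmax 0.0164 rect [ 455.8 -135.8] [377.6  72.3] 89.6 circ [ 464.9 -135.9] R 476
yel [280 319  33  33 863] [295.8 334.9] zmax 0.0772 rect [449.2  80.9] [56.6 55.8] 89.0 circ [452.   77.1] R 456
green [385 243  46  45 320] [407.2 265.1] zmax 0.0168 rect [549.  -51.1] [ 76.7 243.5] 18.0 circ [545.9 -52.2] R 551
green [104 324  46  40 736] [123.2 344.1] zmax 0.081 rect [467.4 237.1] [ 49.6 365.5] 10.1 circ [459.1 235.7] R 524
white [198 332  19  19 295] [207.2 340.9] zmax 0.0514 rect [440.7 242.5] [33.1 32.3] 89.0 circ [441.3 242.4] R 503
mug [  89  213   59   52 1854] [117.4 239.5] zmax 0.0909 rect [543.2 255.9] [421.3  77.4] 61.0 circ [558.2 247.6] R 600
```

View pics/c0.png

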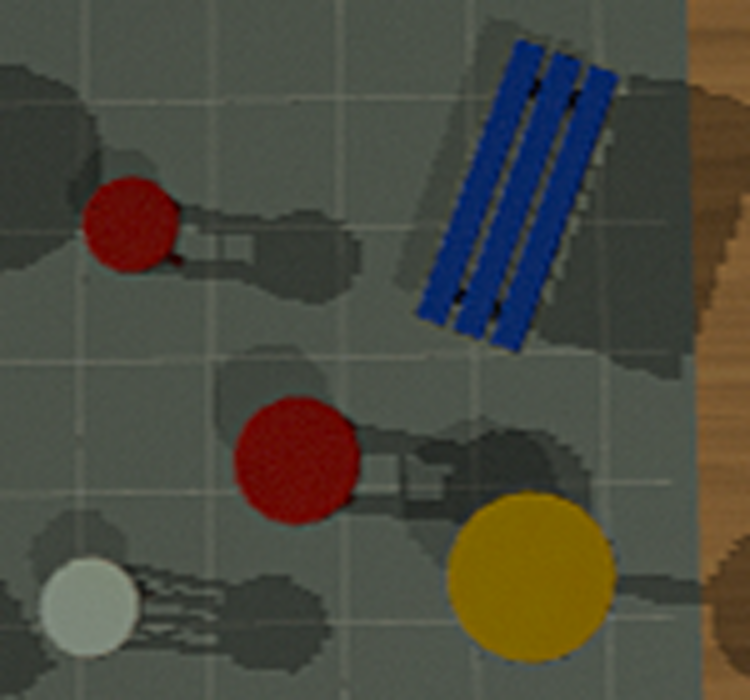

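The crop confirms it: the smaller red stool is at (216,264), the big red decoy is at (249,312), and the near yellow table is at (296,335), 0.46 m from the base against 0.65 m for the other. Next I'll get precise poses from pixels at known heights, using both cameras.

```bash
cat >> h.py <<'E'
def masks(s):
    H,S,V=[x.astype(int) for x in cv2.split(cv2.cvtColor(s['image'],cv2.COLOR_RGB2HSV))]
    return {'blue':(H>100)&(H<130)&(S>150)&(V>50),'red':((H<6)|(H>174))&(S>160)&(V>80),'yel':(H>18)&(H<28)&(S>170)&(V>100),'green':(H>45)&(H<85)&(S>100)&(V>20),'white':(S<60)&(V>110)}
def proj(s,L,z):
    v,u=np.nonzero(L); return (np.array([atz(s,a,b,z)[:2] for a,b in zip(u,v)])*1000).astype(np.float32)
def rep(s,m,box,z,name):
    u,v,w,h=box; k=np.zeros_like(m); k[v:v+h,u:u+w]=m[v:v+h,u:u+w]
    p=proj(s,k,z); r=cv2.minAreaRect(p); 
    print(name,'mean',p.mean(0).round(1),'rect',np.round(r[0],1),np.round(r[1],1),round(r[2],1),'circ',np.round(cv2.minEnclosingCircle(p)[0],1))
E
python3 - <<'E'
from h import *
s=load('top0');m=masks(s)
rep(s,m['blue'],(270,225,50,70),.045,'bench')
rep(s,m['red'],(205,253,22,20),.048,'stool')
rep(s,m['red'],(235,298,30,28),.064,'bigstool')
rep(s,m['yel'],(278,317,40,38),.074,'table')
rep(s,m['green'],(100,320,55,50),.052,'planter')
rep(s,m['white'],(195,328,25,25),.048,'white')
rep(s,m['blue'],(385,295,50,90),.012,'Mbench')
rep(s,m['red'],(470,240,40,40),.012,'Mstool')
rep(s,m['yel'],(470,300,50,55),.012,'Mtable')
rep(s,m['green'],(380,238,55,55),.012,'Mplant')
t=load('sc0');m=masks(t);print('scene')
rep(t,m['blue'],(310,215,70,55),.045,'bench')
rep(t,m['red'],(405,258,25,17),.048,'stool')
rep(t,m['yel'],(355,165,40,32),.074,'table')
rep(t,m['white'],(435,205,30,18),.048,'white')
rep(t,m['blue'],(255,125,65,60),.012,'Mbench')
rep(t,m['red'],(170,160,40,35),.012,'Mstool')
rep(t,m['yel'],(200,118,42,36),.012,'Mtable')
rep(t,m['green'],(230,182,50,42),.012,'Mplant')
crop(s,'pl0',90,310,75,60,10); crop(t,'pl1',495,215,60,60,10)
print(pts(s)[330:360:6,60:75:5,2].mean(), pts(s)[270,345:348,2])
E
```

```text
bench mean [588.   84.6] rect [588.   84.7] [ 40.4 109.2] 69.2 circ [587.9  84.6]
stool mean [580.  228.2] rect [581.2 228.7] [33.3 31.5] 88.9 circ [579.8 228.4]
bigstool mean [491.6 165.1] rect [492.  164.7] [43.1 44.5] 89.7 circ [491.9 165.2]
table mean [449.2  81.1] rect [449.3  80.8] [56.5 55.7] 89.0 circ [449.2  81.5]
planter mean [439.1 392.1] rect [440.6 387.8] [56.5 65.4] 33.1 circ [441.8 386.8]
white mean [440.8 242.2] rect [440.8 242.5] [32.8 32. ] 89.0 circ [441.2 242.3]
Mbench mean [ 432.9 -130.4] rect [ 434.3 -131. ] [ 61.4 131.3] 82.6 circ [ 434.  -131.6]
Mstool mean [ 583.1 -288.6] rect [ 583.  -288.5] [55.2 56. ] 86.6 circ [ 583.6 -288.4]
Mtable mean [ 454.3 -288.9] rect [ 454.8 -288. ] [73.3 72.2] 88.9 circ [ 454.5 -288.4]
Mplant mean [ 574.6 -131.5] rect [ 574.9 -131.2] [72.  72.3] 13.0 circ [ 575.2 -131.3]
scene
bench mean [590.3  86.9] rect [589.4  87.3] [ 45.  110.6] 69.4 circ [589.3  87.1]
stool mean [578.3 227.8] rect [577.5 227.5] [29.3 33.7] 27.5 circ [578.9 228.1]
table mean [449.7  82.2] rect [448.8  81.7] [61.  57.5] 27.4 circ [449.5  81.6]
white mean [436.8 239.3] rect [438.5 238.7] [39.6 59.7] 27.4 circ [438.3 239.1]
Mbench mean [ 435.1 -132.2] rect [ 432.4 -131.3] [ 61.3 130.6] 82.9 circ [ 432.3 -132.1]
Mstool mean [ 582.5 -288. ] rect [ 582.  -288.5] [56.7 54.6] 69.7 circ [ 582.3 -288.4]
Mtable mean [ 453.8 -288.6] rect [ 453.2 -288.6] [72.  72.4] 61.5 circ [ 453.2 -288. ]
Mplant mean [ 573.8 -131.4] rect [ 572.9 -131.3] [71.8 72.1] 12.9 circ [ 572.2 -131.7]
0.0002153565478040888 [-0.00259257  0.00252896  0.00080452]
```

View pics/pl0.png

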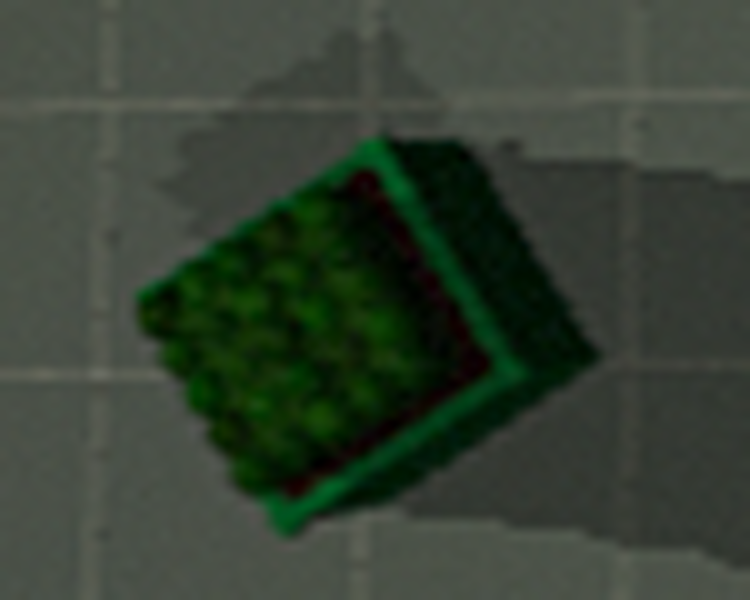

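View pics/pl1.png

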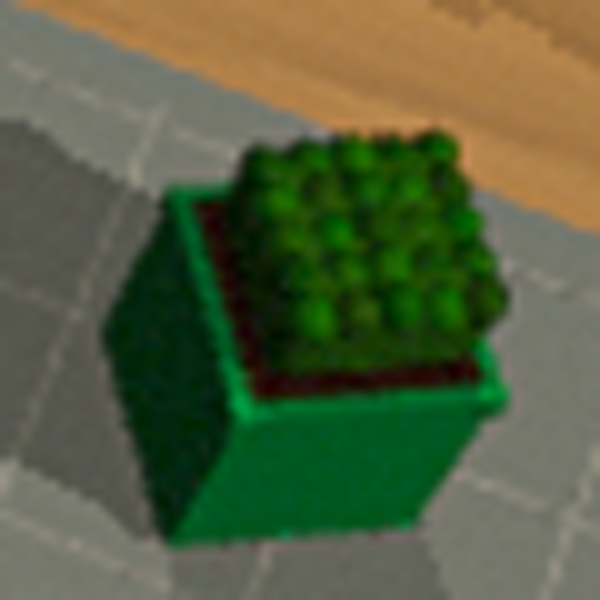

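```bash
python3 - <<'E'
from h import *
s=load('top0');t=load('sc0')
f=lambda s,x,y,u,v:(atz(s,u+x/10-.45,v+y/10-.45,.052)[:2]*1000).round(1)
A,B,C,D=[f(s,*p,90,310) for p in((378,140),(525,370),(285,530),(138,297))]
print(A,B,C,D,(A+C)/2,(B+D)/2)
for e in(B-A,C-B,D-C,A-D): print(np.hypot(*e),np.degrees(np.arctan2(e[1],e[0])))
E_,F,G=[f(t,*p,495,215) for p in((175,188),(243,418),(507,405))]
print(E_,F,G,(E_+G)/2)
for e in(F-E_,G-F): print(np.hypot(*e),np.degrees(np.arctan2(e[1],e[0])))
E
```

```text
[474.6 386.2] [433.2 358.6] [405.8 400.9] [447.4 428.7] [440.2  393.55] [440.3  393.65]
49.75660760140306 -146.30993247402026
50.39890871834424 122.9333153261865
50.0339884478541 33.753588319814675
50.45879507082985 -57.38075692880714
[429.5 359.9] [471.8 386.7] [446.6 429.2] [438.05 394.55]
50.07524338433116 32.35710986638099
49.40941205883753 120.66544728980381
```

Both cameras agree to about 2 mm. I start with the planter at (440, 394) mm, jaws turned to 33°.

```bash
python3 -m inch '[{"linear":[0.93,-0.44,-0.32],"twist":-0.222,"gripper":1},{"linear":[0.93,-0.44,-0.32],"twist":-0.222,"gripper":1},{"linear":[0.93,-0.44,-0.32],"twist":-0.222,"gripper":1},{"linear":[0.93,-0.44,-0.32],"twist":-0.222,"gripper":1}]'
python3 -m inch '[{"linear":[0.93,-0.44,-0.32],"twist":-0.222,"gripper":1},{"linear":[0.93,-0.44,-0.32],"twist":-0.222,"gripper":1},{"linear":[0.93,-0.44,-0.32],"twist":-0.222,"gripper":1},{"linear":[0.93,-0.44,-0.32],"twist":-0.222,"gripper":1}]'
python3 -m inch '[{"linear":[0.92,-0.43,-0.32],"twist":-0.222,"gripper":1},{"linear":[0.92,-0.43,-0.32],"twist":-0.222,"gripper":1},{"linear":[0.92,-0.43,-0.32],"twist":-0.222,"gripper":1},{"linear":[0.92,-0.43,-0.32],"twist":-0.222,"gripper":1},{"linear":[0.92,-0.43,-0.32],"twist":-0.222,"gripper":1}]'
```

```text
time: 0.43
tool_pos: [0.2583, 0.4785, 0.1925]
ee_rot: [-3.136, 0.002, 2.604]
wrist_force: [-1.2, -0.3, 0.5]
width: 0.0939
time: 0.77
tool_pos: [0.3507, 0.4349, 0.1609]
ee_rot: [-3.138, 0.002, 2.372]
wrist_force: [-1.2, -0.3, -0.7]
width: 0.094
time: 1.18
tool_pos: [0.4399, 0.3947, 0.1309]
ee_rot: [-3.14, -0.001, 2.144]
wrist_force: [-1.1, 1.0, 0.5]
width: 0.094
```

```bash
python3 -m inch '[{"linear":[0,0,-0.3],"twist":0,"gripper":1},{"linear":[0,0,-0.6],"twist":0,"gripper":1},{"linear":[0,0,-0.9],"twist":0,"gripper":1},{"linear":[0,0,-0.9],"twist":0,"gripper":1},{"linear":[0,0,-0.9],"twist":0,"gripper":1}]'
python3 -m inch '[{"linear":[0,0,0],"twist":0,"gripper":0.3},{"linear":[0,0,0],"twist":0,"gripper":0.3},{"linear":[0,0,0],"twist":0,"gripper":0.3},{"linear":[0,0,0],"twist":0,"gripper":0.3},{"linear":[0,0,0],"twist":0,"gripper":0.3},{"linear":[0,0,0],"twist":0,"gripper":0.3},{"linear":[0,0,0],"twist":0,"gripper":0.3}]'
```

```text
time: 1.6
tool_pos: [0.4379, 0.3951, 0.0407]
ee_rot: [-3.138, -0.001, 2.147]
wrist_force: [-0.3, -1.3, 0.1]
width: 0.0942
time: 2.18
tool_pos: [0.4404, 0.3943, 0.0418]
ee_rot: [-3.141, -0.0, 2.144]
wrist_force: [-1.2, -1.3, 0.8]
width: 0.0511
```

```bash
python3 -m inch '[{"linear":[0,0,0.1],"twist":0,"gripper":0.3},{"linear":[0,0,0.4],"twist":0,"gripper":0.3},{"linear":[0,0,0.7],"twist":0,"gripper":0.3},{"linear":[0,0,1],"twist":0,"gripper":0.3},{"linear":[0,0,1],"twist":0,"gripper":0.3}]'
python3 -m inch '[{"linear":[0.1,-0.3,0],"twist":-0.03,"gripper":0.3},{"linear":[0.2,-0.6,0],"twist":-0.06,"gripper":0.3},{"linear":[0.3,-0.9,0],"twist":-0.07,"gripper":0.3}]'
python3 -m inch '[{"linear":[0.1,-0.3,0],"twist":-0.03,"gripper":0.3},{"linear":[0.2,-0.6,0],"twist":-0.06,"gripper":0.3},{"linear":[0.3,-0.9,0],"twist":-0.07,"gripper":0.3}]'
python3 -m inch '[{"linear":[0.1,-0.3,0],"twist":-0.03,"gripper":0.3},{"linear":[0.2,-0.6,0],"twist":-0.06,"gripper":0.3},{"linear":[0.2,-0.9,0],"twist":-0.07,"gripper":0.3}]'
python3 -m inch '[{"linear":[0.1,-0.3,0],"twist":-0.03,"gripper":0.3},{"linear":[0.2,-0.6,0],"twist":-0.06,"gripper":0.3},{"linear":[0.2,-0.9,0],"twist":-0.07,"gripper":0.3}]'
```

```text
time: 2.6
tool_pos: [0.4436, 0.3968, 0.15]
ee_rot: [3.128, -0.001, 2.144]
wrist_force: [1.1, 0.3, 0.8]
width: 0.0497
time: 2.85
tool_pos: [0.4703, 0.3037, 0.1413]
ee_rot: [3.142, 0.0, 2.071]
wrist_force: [0.5, -0.1, -0.6]
width: 0.0496
time: 3.1
tool_pos: [0.5004, 0.213, 0.1412]
ee_rot: [-3.141, -0.0, 1.997]
wrist_force: [0.6, -0.6, -1.6]
width: 0.0498
time: 3.35
tool_pos: [0.5214, 0.1227, 0.1411]
ee_rot: [3.141, 0.0, 1.923]
wrist_force: [0.3, -0.0, -1.3]
width: 0.0497
time: 3.6
tool_pos: [0.5413, 0.0327, 0.1412]
ee_rot: [3.141, 0.0, 1.85]
wrist_force: [0.1, -0.4, -1.0]
width: 0.0498
```

```bash
python3 - <<'E'
from h import *
snap('scene','sc1')
E
```

```text
(no output)
```

View pics/sc1.png

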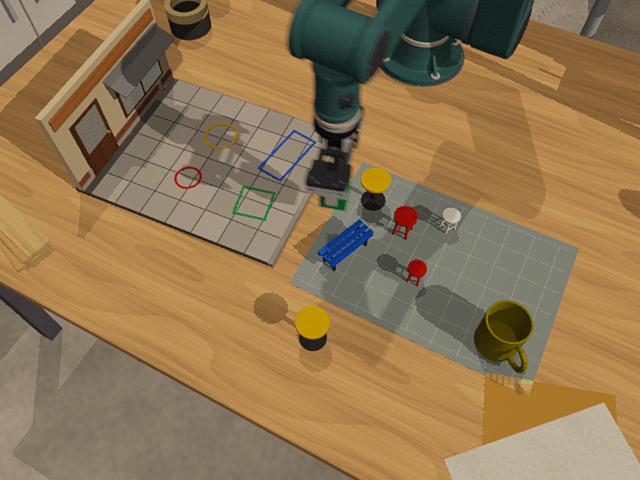

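The picture shows the planter hanging upright in the gripper near (332,200) and nothing else disturbed. I carry on to its outline.

```bash
python3 -m inch '[{"linear":[0.1,-0.3,0],"twist":-0.03,"gripper":0.3},{"linear":[0.15,-0.6,0],"twist":-0.05,"gripper":0.3},{"linear":[0.2,-0.84,0],"twist":-0.05,"gripper":0.3}]'
python3 -m inch '[{"linear":[0.1,-0.3,0],"twist":0,"gripper":0.3},{"linear":[0.13,-0.6,0],"twist":0,"gripper":0.3},{"linear":[0.13,-0.8,0],"twist":0,"gripper":0.3},{"linear":[0.13,-0.8,0],"twist":0,"gripper":0.3},{"linear":[0.13,-0.8,0],"twist":0,"gripper":0.3}]'
```

```text
time: 3.9
tool_pos: [0.5603, -0.0513, 0.1411]
ee_rot: [-3.141, 0.0, 1.797]
wrist_force: [-0.3, -0.5, -0.9]
width: 0.0499
time: 4.32
tool_pos: [0.5731, -0.13, 0.1409]
ee_rot: [-3.141, -0.001, 1.797]
wrist_force: [-0.1, 0.1, -1.0]
width: 0.05
```

```bash
python3 -m inch '[{"linear":[0.01,-0.01,-0.3],"twist":0,"gripper":0.3},{"linear":[0.01,-0.01,-0.55],"twist":0,"gripper":0.3},{"linear":[0.01,-0.01,-0.75],"twist":0,"gripper":0.3},{"linear":[0.01,-0.01,-0.82],"twist":0,"gripper":0.3},{"linear":[0.01,-0.01,-0.85],"twist":0,"gripper":0.3},{"linear":[0.01,-0.01,-0.865],"twist":0,"gripper":0.3},{"linear":[0.01,-0.01,-0.865],"twist":0,"gripper":0.3},{"linear":[0.01,-0.01,-0.865],"twist":0,"gripper":0.3}]'
```

```text
time: 4.98
tool_pos: [0.5756, -0.1305, 0.0568]
ee_rot: [3.139, 0.002, 1.799]
wrist_force: [-0.5, 1.2, -0.3]
width: 0.0498
```

```bash
python3 -m inch '[{"linear":[0,0,0],"twist":0,"gripper":0.3},{"linear":[0,0,-0.01],"twist":0,"gripper":0.3}]'
python3 -m inch '[{"linear":[0,0,0],"twist":0,"gripper":0.3},{"linear":[0,0,-0.01],"twist":0,"gripper":0.3}]'
```

```text
time: 5.15
tool_pos: [0.5753, -0.1308, 0.0555]
ee_rot: [3.139, 0.001, 1.799]
wrist_force: [-1.0, -0.2, -1.2]
width: 0.0497
time: 5.32
tool_pos: [0.5748, -0.1307, 0.0538]
ee_rot: [3.14, 0.001, 1.799]
wrist_force: [-2.5, 0.1, 2.5]
width: 0.0497
```

Contact now shows (+2.5 N), so I release and rise.

```bash
python3 -m inch '[{"linear":[0,0,0],"twist":0,"gripper":0.6},{"linear":[0,0,0],"twist":0,"gripper":0.75},{"linear":[0,0,0],"twist":0,"gripper":0.75},{"linear":[0,0,0],"twist":0,"gripper":0.75},{"linear":[0,0,0.3],"twist":0,"gripper":0.75},{"linear":[0,0,0.6],"twist":0,"gripper":0.75},{"linear":[0,0,0.9],"twist":0,"gripper":0.75},{"linear":[0,0,0.9],"twist":0,"gripper":0.75}]'
python3 -m inch '[{"linear":[0.1,0.4,0],"twist":0.1,"gripper":0.75},{"linear":[0.1,0.8,0],"twist":0.2,"gripper":0.75},{"linear":[0.1,1,0],"twist":0.35,"gripper":0.75},{"linear":[0.1,1,0],"twist":0.47,"gripper":0.75}]'
```

```text
time: 5.98
tool_pos: [0.578, -0.1316, 0.1508]
ee_rot: [3.13, 0.007, 1.799]
wrist_force: [0.5, -1.6, 1.3]
width: 0.0707
time: 6.32
tool_pos: [0.5841, -0.0262, 0.1424]
ee_rot: [3.141, -0.002, 2.269]
wrist_force: [-0.3, -0.8, 0.6]
width: 0.0705
```

```bash
python3 - <<'E'
from h import *
snap('scene','sc2')
E
```

```text
(no output)
```

View pics/sc2.png

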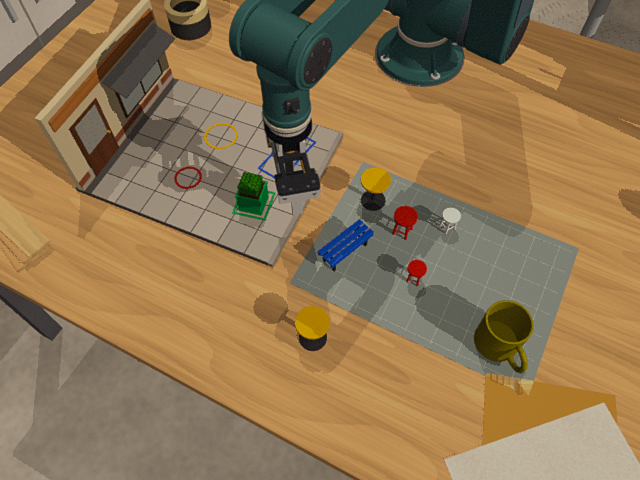

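The planter stands inside the green outline at (253,195). Next is the bench.

```bash
python3 -m inch '[{"linear":[0,0.4,0],"twist":0.1,"gripper":0.75},{"linear":[0.04,0.8,0],"twist":0.2,"gripper":0.75},{"linear":[0.04,1,0],"twist":0.3,"gripper":0.75},{"linear":[0.04,1,0],"twist":0.4,"gripper":0.75},{"linear":[0.04,1,0],"twist":0.487,"gripper":0.75},{"linear":[0.04,1,0],"twist":0.487,"gripper":0.75}]'
python3 -m inch '[{"linear":[0,0.12,-0.2],"twist":0,"gripper":0.75},{"linear":[0,0.12,-0.4],"twist":0,"gripper":0.75},{"linear":[0,0.12,-0.4],"twist":0,"gripper":0.75},{"linear":[0,0.12,-0.4],"twist":0,"gripper":0.75}]'
```

```text
time: 6.87
tool_pos: [0.5883, 0.0696, 0.1423]
ee_rot: [-3.141, -0.001, 2.768]
wrist_force: [-0.1, -0.5, -0.3]
width: 0.0702
time: 7.2
tool_pos: [0.5874, 0.0808, 0.1014]
ee_rot: [-3.14, -0.003, 2.765]
wrist_force: [-0.5, 0.4, 0.8]
width: 0.0705
```

```bash
python3 -m inch '[{"linear":[0.01,0.04,-0.1],"twist":0.01,"gripper":0.75},{"linear":[0.01,0.04,-0.3],"twist":0.01,"gripper":0.75},{"linear":[0.01,0.04,-0.5],"twist":0.01,"gripper":0.75},{"linear":[0.01,0.04,-0.6],"twist":0.01,"gripper":0.75},{"linear":[0.01,0.04,-0.6],"twist":0.01,"gripper":0.75},{"linear":[0.01,0.04,-0.6],"twist":0.01,"gripper":0.75}]'
python3 -m inch '[{"linear":[0,0,0],"twist":0,"gripper":0.3},{"linear":[0,0,0],"twist":0,"gripper":0.3},{"linear":[0,0,0],"twist":0,"gripper":0.3},{"linear":[0,0,0],"twist":0,"gripper":0.3},{"linear":[0,0,0],"twist":0,"gripper":0.3},{"linear":[0,0,0],"twist":0,"gripper":0.3},{"linear":[0,0,0],"twist":0,"gripper":0.3}]'
```

```text
time: 7.7
tool_pos: [0.5896, 0.0854, 0.0432]
ee_rot: [3.142, -0.0, 2.778]
wrist_force: [-0.1, 0.4, -0.7]
width: 0.0705
time: 8.28
tool_pos: [0.5898, 0.0854, 0.0437]
ee_rot: [3.141, 0.001, 2.779]
wrist_force: [-0.2, 0.1, 2.2]
width: 0.0403
```

```bash
python3 -m inch '[{"linear":[0,0,0.1],"twist":0,"gripper":0.3},{"linear":[0,0,0.4],"twist":0,"gripper":0.3},{"linear":[0,0,0.7],"twist":0,"gripper":0.3},{"linear":[0,0,0.9],"twist":0,"gripper":0.3},{"linear":[0,0,0.9],"twist":0,"gripper":0.3}]'
python3 -m inch '[{"linear":[-0.2,-0.25,0],"twist":0.03,"gripper":0.3},{"linear":[-0.4,-0.5,0],"twist":0.06,"gripper":0.3},{"linear":[-0.5,-0.7,0],"twist":0.08,"gripper":0.3}]'
python3 -m inch '[{"linear":[-0.2,-0.25,0],"twist":0.03,"gripper":0.3},{"linear":[-0.4,-0.5,0],"twist":0.06,"gripper":0.3},{"linear":[-0.5,-0.7,0],"twist":0.08,"gripper":0.3}]'
python3 -m inch '[{"linear":[-0.2,-0.25,0],"twist":0.03,"gripper":0.3},{"linear":[-0.4,-0.5,0],"twist":0.065,"gripper":0.3},{"linear":[-0.54,-0.7,0],"twist":0.065,"gripper":0.3},{"linear":[-0.54,-0.75,0],"twist":0.065,"gripper":0.3},{"linear":[-0.54,-0.75,0],"twist":0.065,"gripper":0.3},{"linear":[-0.54,-0.75,0],"twist":0.065,"gripper":0.3}]'
```

```text
time: 8.7
tool_pos: [0.5925, 0.0857, 0.1396]
ee_rot: [3.137, 0.01, 2.779]
wrist_force: [0.8, 0.2, -0.2]
width: 0.0399
time: 8.95
tool_pos: [0.5369, 0.0147, 0.1313]
ee_rot: [-3.14, -0.004, 2.865]
wrist_force: [-0.5, -0.9, -0.7]
width: 0.0403
time: 9.2
tool_pos: [0.4866, -0.0555, 0.1313]
ee_rot: [-3.141, -0.004, 2.947]
wrist_force: [0.6, 0.1, -0.2]
width: 0.0401
time: 9.7
tool_pos: [0.4356, -0.129, 0.1323]
ee_rot: [3.14, -0.001, 3.014]
wrist_force: [-0.4, -0.1, -0.0]
width: 0.0402
```

```bash
python3 -m inch '[{"linear":[-0.01,-0.02,-0.2],"twist":0,"gripper":0.3},{"linear":[-0.01,-0.02,-0.45],"twist":0,"gripper":0.3},{"linear":[-0.01,-0.02,-0.65],"twist":0,"gripper":0.3},{"linear":[-0.01,-0.02,-0.7],"twist":0,"gripper":0.3},{"linear":[-0.01,-0.02,-0.73],"twist":0,"gripper":0.3},{"linear":[-0.01,-0.02,-0.75],"twist":0,"gripper":0.3},{"linear":[-0.01,-0.02,-0.75],"twist":0,"gripper":0.3},{"linear":[-0.01,-0.02,-0.75],"twist":0,"gripper":0.3}]'
python3 -m inch '[{"linear":[0,0,-0.01],"twist":0,"gripper":0.3},{"linear":[0,0,-0.01],"twist":0,"gripper":0.3}]'
```

```text
time: 10.37
tool_pos: [0.4355, -0.1316, 0.0593]
ee_rot: [-3.141, 0.002, 3.015]
wrist_force: [0.0, 0.2, 0.1]
width: 0.0404
time: 10.53
tool_pos: [0.435, -0.1317, 0.0578]
ee_rot: [-3.141, 0.002, 3.014]
wrist_force: [-0.2, -0.8, -0.8]
width: 0.0401
```

```bash
python3 -m inch '[{"linear":[0,0,-0.01],"twist":0,"gripper":0.3},{"linear":[0,0,-0.01],"twist":0,"gripper":0.3}]'
python3 -m inch '[{"linear":[0,0,-0.01],"twist":0,"gripper":0.3},{"linear":[0,0,-0.01],"twist":0,"gripper":0.3}]'
```

```text
time: 10.7
tool_pos: [0.4345, -0.1316, 0.0562]
ee_rot: [3.142, 0.0, 3.014]
wrist_force: [0.1, 0.5, -0.6]
width: 0.0405
time: 10.87
tool_pos: [0.4346, -0.1317, 0.0556]
ee_rot: [-3.142, 0.001, 3.014]
wrist_force: [-1.6, 1.6, 2.6]
width: 0.0403
```

```bash
python3 -m inch '[{"linear":[0,0,0],"twist":0,"gripper":0.5},{"linear":[0,0,0],"twist":0,"gripper":0.6},{"linear":[0,0,0],"twist":0,"gripper":0.6},{"linear":[0,0,0],"twist":0,"gripper":0.6},{"linear":[0,0,0.3],"twist":0,"gripper":0.6},{"linear":[0,0,0.6],"twist":0,"gripper":0.6},{"linear":[0,0,0.9],"twist":0,"gripper":0.6},{"linear":[0,0,0.9],"twist":0,"gripper":0.6}]'
python3 -m inch '[{"linear":[0.2,0.3,0],"twist":-0.1,"gripper":0.7},{"linear":[0.3,0.6,0],"twist":-0.2,"gripper":0.7},{"linear":[0.4,0.9,0],"twist":-0.24,"gripper":0.7}]'
python3 -m inch '[{"linear":[0.2,0.3,0],"twist":-0.1,"gripper":0.7},{"linear":[0.3,0.6,0],"twist":-0.2,"gripper":0.7},{"linear":[0.4,0.9,0],"twist":-0.24,"gripper":0.7}]'
python3 -m inch '[{"linear":[0.2,0.3,0],"twist":-0.1,"gripper":0.7},{"linear":[0.3,0.6,0],"twist":-0.2,"gripper":0.7},{"linear":[0.4,0.9,0],"twist":-0.24,"gripper":0.7}]'
```

```text
time: 11.53
tool_pos: [0.4379, -0.133, 0.1517]
ee_rot: [-3.138, 0.012, 3.014]
wrist_force: [0.3, -0.6, 1.2]
width: 0.0561
time: 11.78
tool_pos: [0.4748, -0.0409, 0.1446]
ee_rot: [3.141, 0.0, 2.757]
wrist_force: [-0.2, -0.8, -0.8]
width: 0.0656
time: 12.03
tool_pos: [0.5147, 0.05, 0.1442]
ee_rot: [-3.141, -0.001, 2.507]
wrist_force: [1.3, -0.3, 0.5]
width: 0.0657
time: 12.28
tool_pos: [0.5547, 0.1401, 0.144]
ee_rot: [-3.141, -0.0, 2.256]
wrist_force: [0.3, 0.0, 0.1]
width: 0.0658
```

```bash
python3 - <<'E'
from h import *
snap('scene','sc3')
E
```

```text
(no output)
```

View pics/sc3.png

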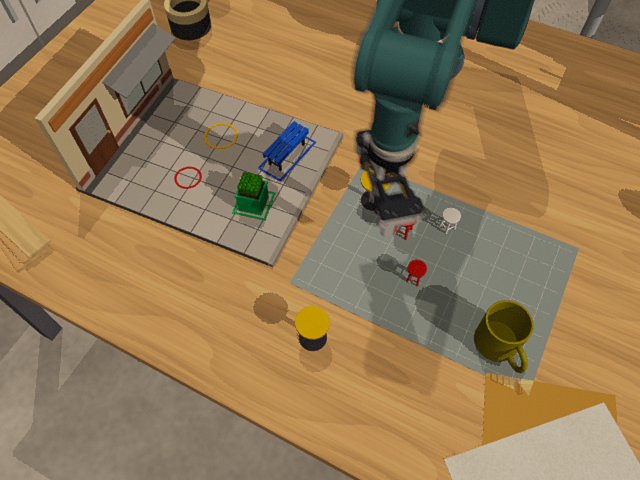

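The bench stands in its blue outline near (287,145). Now the small red stool.

```bash
python3 -m inch '[{"linear":[0.2,0.4,-0.1],"twist":0,"gripper":0.7},{"linear":[0.25,0.8,-0.2],"twist":0,"gripper":0.7},{"linear":[0.25,0.88,-0.4],"twist":0,"gripper":0.7},{"linear":[0.25,0.88,-0.4],"twist":0,"gripper":0.7},{"linear":[0.25,0.88,-0.4],"twist":0,"gripper":0.7},{"linear":[0.25,0.88,-0.4],"twist":0,"gripper":0.7}]'
```

```text
time: 12.83
tool_pos: [0.5794, 0.2255, 0.1051]
ee_rot: [-3.141, 0.0, 2.26]
wrist_force: [-0.7, 0.2, 0.4]
width: 0.0656
```

```bash
python3 -m inch '[{"linear":[0,0.02,-0.2],"twist":0,"gripper":0.7},{"linear":[0,0.02,-0.4],"twist":0,"gripper":0.7},{"linear":[0,0.02,-0.57],"twist":0,"gripper":0.7},{"linear":[0,0.02,-0.585],"twist":0,"gripper":0.7},{"linear":[0,0.02,-0.585],"twist":0,"gripper":0.7},{"linear":[0,0.02,-0.585],"twist":0,"gripper":0.7}]'
python3 -m inch '[{"linear":[0,0,0],"twist":0,"gripper":0.2},{"linear":[0,0,0],"twist":0,"gripper":0.2},{"linear":[0,0,0],"twist":0,"gripper":0.2},{"linear":[0,0,0],"twist":0,"gripper":0.2},{"linear":[0,0,0],"twist":0,"gripper":0.2},{"linear":[0,0,0],"twist":0,"gripper":0.2},{"linear":[0,0,0],"twist":0,"gripper":0.2}]'
```

```text
time: 13.33
tool_pos: [0.5806, 0.2278, 0.0485]
ee_rot: [3.139, 0.001, 2.259]
wrist_force: [0.3, -0.6, 0.3]
width: 0.0661
time: 13.92
tool_pos: [0.5796, 0.2286, 0.0468]
ee_rot: [3.141, 0.0, 2.26]
wrist_force: [-0.0, -0.5, 0.2]
width: 0.0344
```

```bash
python3 -m inch '[{"linear":[0,0,0.1],"twist":0,"gripper":0.2},{"linear":[0,0,0.4],"twist":0,"gripper":0.2},{"linear":[0,0,0.7],"twist":0,"gripper":0.2},{"linear":[0,0,1],"twist":0,"gripper":0.2},{"linear":[0,0,1],"twist":0,"gripper":0.2}]'
python3 - <<'E'
from h import *
s=snap('scene','sc4');snap('top','top4')
crop(s,'sc4c',340,100,150,150,5)
E
```

```text
time: 14.33
tool_pos: [0.583, 0.2297, 0.1554]
ee_rot: [3.128, 0.006, 2.26]
wrist_force: [-0.0, 0.9, 1.1]
width: 0.0343
```

View pics/sc4c.png

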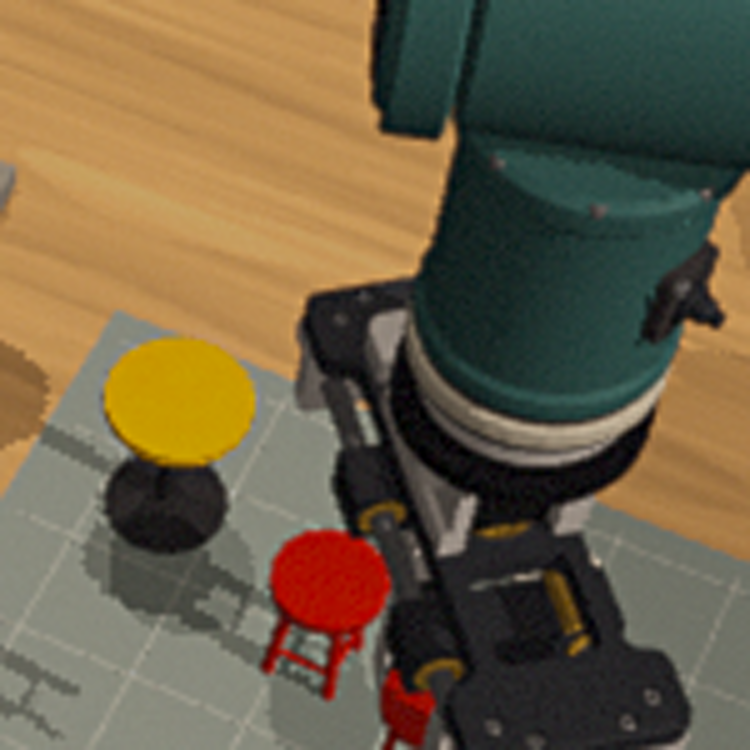

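View pics/top4.png

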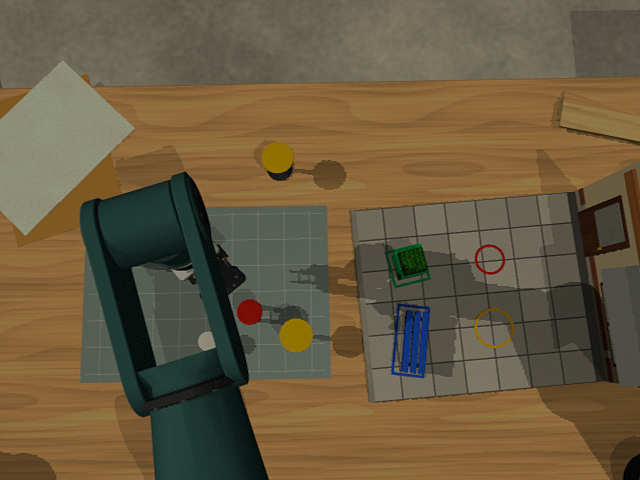

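The stool is held upright (crop (410,700)), and the planter and bench sit in their outlines in the top view. I carry it over the planter with extra height.

```bash
python3 -m inch '[{"linear":[0,-0.3,0.1],"twist":-0.02,"gripper":0.2},{"linear":[0,-0.6,0.2],"twist":-0.04,"gripper":0.2},{"linear":[0,-0.9,0.3],"twist":-0.06,"gripper":0.2}]'
python3 -m inch '[{"linear":[0,-0.3,0],"twist":-0.02,"gripper":0.2},{"linear":[0,-0.6,0],"twist":-0.04,"gripper":0.2},{"linear":[0,-0.9,0],"twist":-0.06,"gripper":0.2}]'
python3 -m inch '[{"linear":[0,-0.3,0],"twist":-0.02,"gripper":0.2},{"linear":[0,-0.6,0],"twist":-0.04,"gripper":0.2},{"linear":[0,-0.9,0],"twist":-0.06,"gripper":0.2}]'
python3 -m inch '[{"linear":[0,-0.3,0],"twist":-0.02,"gripper":0.2},{"linear":[0,-0.6,0],"twist":-0.04,"gripper":0.2},{"linear":[0,-0.9,0],"twist":-0.06,"gripper":0.2}]'
python3 -m inch '[{"linear":[0,-0.3,0],"twist":-0.02,"gripper":0.2},{"linear":[0,-0.6,0],"twist":-0.04,"gripper":0.2},{"linear":[0,-0.85,0],"twist":-0.06,"gripper":0.2},{"linear":[0,-0.85,0],"twist":-0.06,"gripper":0.2}]'
```

```text
time: 14.68
tool_pos: [0.5779, 0.1378, 0.174]
ee_rot: [-3.137, -0.002, 2.198]
wrist_force: [-0.4, -0.1, -0.7]
width: 0.0344
time: 14.93
tool_pos: [0.5782, 0.0472, 0.1744]
ee_rot: [-3.139, -0.002, 2.134]
wrist_force: [-0.1, -0.7, -0.2]
width: 0.0346
time: 15.18
tool_pos: [0.578, -0.0427, 0.174]
ee_rot: [-3.138, -0.003, 2.071]
wrist_force: [0.1, -0.4, -0.5]
width: 0.0343
time: 15.43
tool_pos: [0.5781, -0.1326, 0.1739]
ee_rot: [-3.138, -0.003, 2.008]
wrist_force: [0.2, 0.5, -0.3]
width: 0.0347
time: 15.77
tool_pos: [0.5778, -0.2209, 0.1734]
ee_rot: [-3.137, -0.001, 1.94]
wrist_force: [-0.4, 0.7, -1.0]
width: 0.0342
```

```bash
python3 -m inch '[{"linear":[0.04,-0.3,0],"twist":0,"gripper":0.2},{"linear":[0.04,-0.6,0],"twist":0,"gripper":0.2},{"linear":[0.04,-0.66,-0.1],"twist":0,"gripper":0.2},{"linear":[0.04,-0.66,-0.4],"twist":0,"gripper":0.2},{"linear":[0.04,-0.66,-0.6],"twist":0,"gripper":0.2},{"linear":[0.04,-0.66,-0.7],"twist":0,"gripper":0.2},{"linear":[0.04,-0.66,-0.7],"twist":0,"gripper":0.2},{"linear":[0.04,-0.66,-0.7],"twist":0,"gripper":0.2}]'
```

```text
time: 16.43
tool_pos: [0.583, -0.2814, 0.1053]
ee_rot: [-3.14, -0.002, 1.947]
wrist_force: [0.6, -0.2, 0.0]
width: 0.0343
```

```bash
python3 -m inch '[{"linear":[0,-0.07,0],"twist":0,"gripper":0.2},{"linear":[0,-0.07,-0.2],"twist":0,"gripper":0.2},{"linear":[0,-0.07,-0.38],"twist":0,"gripper":0.2},{"linear":[0,-0.07,-0.42],"twist":0,"gripper":0.2},{"linear":[0,-0.07,-0.42],"twist":0,"gripper":0.2},{"linear":[0,-0.07,-0.42],"twist":0,"gripper":0.2}]'
python3 -m inch '[{"linear":[0,0,-0.01],"twist":0,"gripper":0.2},{"linear":[0,0,-0.01],"twist":0,"gripper":0.2}]'
```

```text
time: 16.93
tool_pos: [0.5841, -0.29, 0.066]
ee_rot: [3.14, 0.002, 1.946]
wrist_force: [1.0, -0.1, -0.2]
width: 0.0345
time: 17.1
tool_pos: [0.5843, -0.29, 0.0653]
ee_rot: [3.14, 0.002, 1.946]
wrist_force: [-0.1, -0.2, -1.3]
width: 0.0343
```

```bash
python3 -m inch '[{"linear":[-0.01,0.015,-0.02],"twist":0,"gripper":0.2},{"linear":[-0.01,0.015,-0.03],"twist":0,"gripper":0.2},{"linear":[-0.01,0.015,-0.03],"twist":0,"gripper":0.2}]'
python3 -m inch '[{"linear":[0,0,-0.01],"twist":0,"gripper":0.2},{"linear":[0,0,-0.01],"twist":0,"gripper":0.2}]'
python3 -m inch '[{"linear":[0,0,-0.01],"twist":0,"gripper":0.2},{"linear":[0,0,-0.01],"twist":0,"gripper":0.2}]'
```

```text
time: 17.35
tool_pos: [0.5823, -0.2878, 0.0605]
ee_rot: [3.142, -0.0, 1.946]
wrist_force: [-0.5, 0.1, 0.0]
width: 0.034
time: 17.52
tool_pos: [0.5823, -0.2879, 0.0593]
ee_rot: [-3.141, -0.0, 1.946]
wrist_force: [0.2, 0.3, -0.7]
width: 0.0347
time: 17.68
tool_pos: [0.5825, -0.2882, 0.0588]
ee_rot: [3.141, 0.0, 1.946]
wrist_force: [-0.3, 0.1, 1.3]
width: 0.0341
```

```bash
python3 -m inch '[{"linear":[0,0,0],"twist":0,"gripper":0.45},{"linear":[0,0,0],"twist":0,"gripper":0.55},{"linear":[0,0,0],"twist":0,"gripper":0.55},{"linear":[0,0,0],"twist":0,"gripper":0.55},{"linear":[0,0,0.3],"twist":0,"gripper":0.55},{"linear":[0,0,0.6],"twist":0,"gripper":0.55},{"linear":[0,0,0.9],"twist":0,"gripper":0.55},{"linear":[0,0,1],"twist":0,"gripper":0.55}]'
python3 -m inch '[{"linear":[-0.1,0.3,0.05],"twist":-0.04,"gripper":0.9},{"linear":[-0.2,0.6,0.1],"twist":-0.08,"gripper":0.9},{"linear":[-0.33,0.92,0.1],"twist":-0.1,"gripper":0.9}]'
python3 -m inch '[{"linear":[-0.1,0.3,0],"twist":-0.04,"gripper":0.9},{"linear":[-0.2,0.6,0],"twist":-0.08,"gripper":0.9},{"linear":[-0.33,0.92,0],"twist":-0.1,"gripper":0.9}]'
python3 -m inch '[{"linear":[-0.1,0.3,0],"twist":-0.04,"gripper":0.9},{"linear":[-0.2,0.6,0],"twist":-0.08,"gripper":0.9},{"linear":[-0.33,0.92,0],"twist":-0.1,"gripper":0.9}]'
```

```text
time: 18.35
tool_pos: [0.5844, -0.2891, 0.1644]
ee_rot: [3.136, 0.007, 1.946]
wrist_force: [0.4, 0.2, 1.4]
width: 0.052
time: 18.6
tool_pos: [0.5496, -0.1958, 0.1687]
ee_rot: [3.14, 0.001, 1.838]
wrist_force: [0.5, 1.0, 0.5]
width: 0.0682
time: 18.85
tool_pos: [0.5157, -0.1028, 0.1674]
ee_rot: [-3.141, -0.0, 1.734]
wrist_force: [0.0, 0.5, 0.2]
width: 0.0844
time: 19.1
tool_pos: [0.4826, -0.0108, 0.1675]
ee_rot: [-3.141, -0.0, 1.63]
wrist_force: [-0.0, 0.4, -0.4]
width: 0.0847
```

```bash
python3 - <<'E'
from h import *
s=snap('scene','sc5');snap('top','top5')
E
```

```text
(no output)
```

View pics/sc5.png

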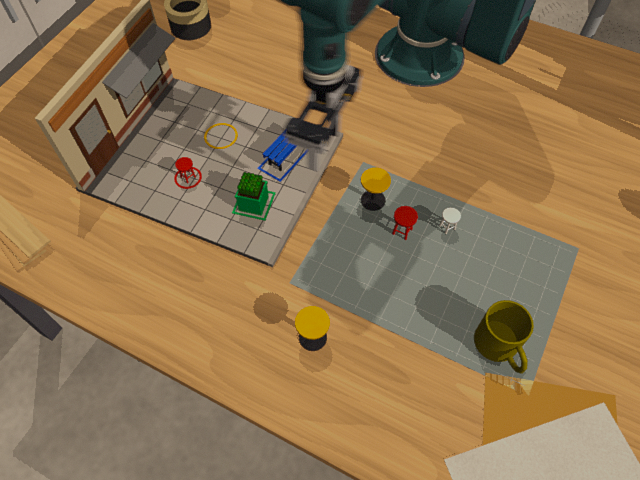

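The stool stands in the red circle at (186,172). Now the near yellow table at (375,185).

```bash
python3 -m inch '[{"linear":[-0.1,0.3,0],"twist":0,"gripper":0.95},{"linear":[-0.2,0.6,0],"twist":0,"gripper":0.95},{"linear":[-0.33,0.92,-0.1],"twist":0,"gripper":0.95},{"linear":[-0.33,0.92,-0.35],"twist":0,"gripper":0.95},{"linear":[-0.33,0.92,-0.45],"twist":0,"gripper":0.95},{"linear":[-0.33,0.92,-0.45],"twist":0,"gripper":0.95},{"linear":[-0.33,0.92,-0.45],"twist":0,"gripper":0.95}]'
```

```text
time: 19.78
tool_pos: [0.4502, 0.079, 0.1226]
ee_rot: [-3.139, 0.0, 1.631]
wrist_force: [-0.3, 0.0, -0.9]
width: 0.0893
```

```bash
python3 -m inch '[{"linear":[0,0.025,-0.1],"twist":0,"gripper":0.95},{"linear":[0,0.025,-0.3],"twist":0,"gripper":0.95},{"linear":[0,0.025,-0.45],"twist":0,"gripper":0.95},{"linear":[0,0.025,-0.49],"twist":0,"gripper":0.95},{"linear":[0,0.025,-0.49],"twist":0,"gripper":0.95},{"linear":[0,0.025,-0.49],"twist":0,"gripper":0.95}]'
python3 -m inch '[{"linear":[0,0,0],"twist":0,"gripper":0.4},{"linear":[0,0,0],"twist":0,"gripper":0.4},{"linear":[0,0,0],"twist":0,"gripper":0.4},{"linear":[0,0,0],"twist":0,"gripper":0.4},{"linear":[0,0,0],"twist":0,"gripper":0.4},{"linear":[0,0,0],"twist":0,"gripper":0.4},{"linear":[0,0,0],"twist":0,"gripper":0.4}]'
```

```text
time: 20.28
tool_pos: [0.4512, 0.0821, 0.0752]
ee_rot: [3.14, -0.0, 1.631]
wrist_force: [0.5, 0.5, -0.7]
width: 0.0893
time: 20.87
tool_pos: [0.4506, 0.0825, 0.0749]
ee_rot: [3.141, 0.0, 1.632]
wrist_force: [-0.5, -0.2, 2.2]
width: 0.0589
```

```bash
python3 -m inch '[{"linear":[0,0,0.1],"twist":0,"gripper":0.4},{"linear":[0,0,0.35],"twist":0,"gripper":0.4},{"linear":[0,0,0.6],"twist":0,"gripper":0.4},{"linear":[0,0,0.8],"twist":0,"gripper":0.4},{"linear":[0,0,0.8],"twist":0,"gripper":0.4}]'
python3 -m inch '[{"linear":[0,-0.2,0],"twist":0,"gripper":0.4},{"linear":[0,-0.4,0],"twist":0,"gripper":0.4},{"linear":[0,-0.6,0],"twist":0,"gripper":0.4},{"linear":[0,-0.8,0],"twist":0,"gripper":0.4},{"linear":[0,-0.95,0],"twist":0,"gripper":0.4}]'
python3 - <<'E'
from h import *
s=snap('scene','sc6')
E
```

```text
time: 21.28
tool_pos: [0.4533, 0.0827, 0.1598]
ee_rot: [3.132, -0.0, 1.632]
wrist_force: [0.6, -0.6, -0.8]
width: 0.0588
time: 21.7
tool_pos: [0.4497, -0.0137, 0.1532]
ee_rot: [-3.14, 0.0, 1.631]
wrist_force: [0.9, -0.3, -0.6]
width: 0.0591
```

View pics/sc6.png

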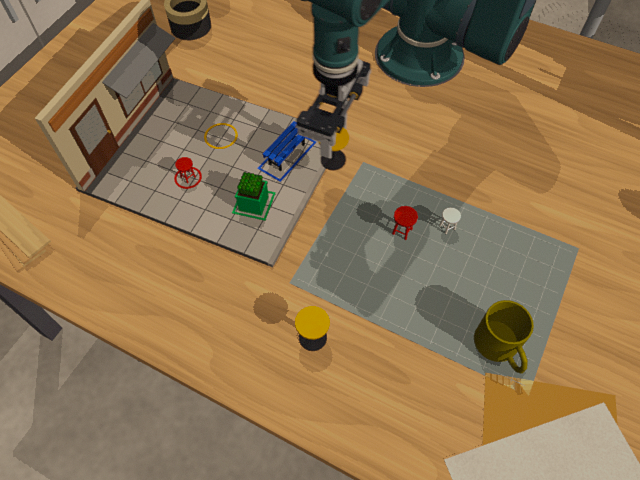

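The table hangs upright at (335,150). I carry on over the bench.

```bash
python3 -m inch '[{"linear":[0,-0.25,0.05],"twist":0,"gripper":0.4},{"linear":[0,-0.5,0.1],"twist":0,"gripper":0.4},{"linear":[0,-0.75,0.1],"twist":0,"gripper":0.4},{"linear":[0,-0.95,0.1],"twist":0,"gripper":0.4}]'
python3 -m inch '[{"linear":[0.02,-0.25,0],"twist":0,"gripper":0.4},{"linear":[0.04,-0.5,0],"twist":0,"gripper":0.4},{"linear":[0.04,-0.75,0],"twist":0,"gripper":0.4},{"linear":[0.04,-0.95,0],"twist":0,"gripper":0.4}]'
python3 -m inch '[{"linear":[0,-0.25,0],"twist":0,"gripper":0.4},{"linear":[0,-0.5,0],"twist":0,"gripper":0.4},{"linear":[0,-0.7,0],"twist":0,"gripper":0.4},{"linear":[0,-0.82,0],"twist":0,"gripper":0.4},{"linear":[0,-0.82,-0.3],"twist":0,"gripper":0.4},{"linear":[0,-0.82,-0.5],"twist":0,"gripper":0.4},{"linear":[0,-0.82,-0.6],"twist":0,"gripper":0.4},{"linear":[0,-0.82,-0.6],"twist":0,"gripper":0.4},{"linear":[0,-0.82,-0.6],"twist":0,"gripper":0.4}]'
```

```text
time: 22.08
tool_pos: [0.4502, -0.1085, 0.1638]
ee_rot: [-3.141, -0.0, 1.632]
wrist_force: [-0.4, -0.2, 0.7]
width: 0.0587
time: 22.42
tool_pos: [0.4541, -0.2035, 0.1633]
ee_rot: [-3.14, -0.001, 1.631]
wrist_force: [0.0, 0.3, -0.6]
width: 0.0592
time: 23.17
tool_pos: [0.4543, -0.2838, 0.104]
ee_rot: [-3.141, -0.001, 1.633]
wrist_force: [-0.7, 0.3, -0.0]
width: 0.059
```

```bash
python3 -m inch '[{"linear":[0,-0.04,-0.05],"twist":0,"gripper":0.4},{"linear":[0,-0.04,-0.1],"twist":0,"gripper":0.4},{"linear":[0,-0.04,-0.13],"twist":0,"gripper":0.4},{"linear":[0,-0.04,-0.13],"twist":0,"gripper":0.4},{"linear":[0,-0.04,-0.13],"twist":0,"gripper":0.4}]'
python3 -m inch '[{"linear":[0,0,-0.01],"twist":0,"gripper":0.4},{"linear":[0,0,-0.01],"twist":0,"gripper":0.4}]'
python3 -m inch '[{"linear":[0,0,-0.01],"twist":0,"gripper":0.4},{"linear":[0,0,-0.01],"twist":0,"gripper":0.4}]'
```

```text
time: 23.58
tool_pos: [0.4545, -0.2885, 0.0916]
ee_rot: [3.141, 0.0, 1.632]
wrist_force: [0.0, 0.0, -0.8]
width: 0.0586
time: 23.75
tool_pos: [0.4545, -0.2885, 0.0907]
ee_rot: [3.141, 0.0, 1.632]
wrist_force: [-0.0, -0.8, -0.0]
width: 0.0589
time: 23.92
tool_pos: [0.4544, -0.2885, 0.0895]
ee_rot: [3.141, 0.0, 1.632]
wrist_force: [1.0, -0.1, -0.2]
width: 0.0589
```

```bash
python3 -m inch '[{"linear":[0,0,-0.01],"twist":0,"gripper":0.4},{"linear":[0,0,-0.01],"twist":0,"gripper":0.4},{"linear":[0,0,-0.01],"twist":0,"gripper":0.4}]'
python3 -m inch '[{"linear":[0,0,-0.01],"twist":0,"gripper":0.4},{"linear":[0,0,-0.01],"twist":0,"gripper":0.4},{"linear":[0,0,-0.01],"twist":0,"gripper":0.4}]'
```

```text
time: 24.17
tool_pos: [0.4544, -0.2885, 0.0884]
ee_rot: [-3.142, -0.0, 1.632]
wrist_force: [1.0, -0.3, -1.3]
width: 0.0588
time: 24.42
tool_pos: [0.4544, -0.2885, 0.0874]
ee_rot: [-3.142, -0.0, 1.632]
wrist_force: [-0.4, 0.1, -1.9]
width: 0.059
```

```bash
python3 -m inch '[{"linear":[0,0,-0.007],"twist":0,"gripper":0.4},{"linear":[0,0,-0.007],"twist":0,"gripper":0.4},{"linear":[0,0,-0.007],"twist":0,"gripper":0.4}]'
```

```text
time: 24.67
tool_pos: [0.4545, -0.2886, 0.087]
ee_rot: [3.141, 0.0, 1.632]
wrist_force: [0.0, -0.8, 0.0]
width: 0.059
```

```bash
python3 -m inch '[{"linear":[0,0,-0.007],"twist":0,"gripper":0.4},{"linear":[0,0,-0.007],"twist":0,"gripper":0.4},{"linear":[0,0,-0.007],"twist":0,"gripper":0.4}]'
```

```text
time: 24.92
tool_pos: [0.4545, -0.2889, 0.0869]
ee_rot: [3.141, 0.001, 1.632]
wrist_force: [-1.3, 0.1, 4.3]
width: 0.0587
```

Contact at +4.3 N, so I release, lift and retreat.

```bash
python3 -m inch '[{"linear":[0,0,0],"twist":0,"gripper":0.7},{"linear":[0,0,0],"twist":0,"gripper":0.85},{"linear":[0,0,0],"twist":0,"gripper":0.85},{"linear":[0,0,0],"twist":0,"gripper":0.85},{"linear":[0,0,0],"twist":0,"gripper":0.85},{"linear":[0,0,0.3],"twist":0,"gripper":0.85},{"linear":[0,0,0.6],"twist":0,"gripper":0.85},{"linear":[0,0,0.9],"twist":0,"gripper":0.85},{"linear":[0,0,1],"twist":0,"gripper":0.85}]'
python3 -m inch '[{"linear":[-0.2,0.3,0],"twist":0,"gripper":0.85},{"linear":[-0.5,0.6,0],"twist":0,"gripper":0.85},{"linear":[-0.7,0.9,0],"twist":0,"gripper":0.85},{"linear":[-0.7,0.9,0],"twist":0,"gripper":0.85}]'
python3 -m inch '[{"linear":[-0.1,0.3,0],"twist":0,"gripper":0.85},{"linear":[-0.2,0.6,0],"twist":0,"gripper":0.85},{"linear":[-0.2,0.95,0],"twist":0,"gripper":0.85},{"linear":[-0.2,0.95,0],"twist":0,"gripper":0.85}]'
python3 -m inch '[{"linear":[-0.1,0.3,0],"twist":0,"gripper":0.85},{"linear":[-0.1,0.6,0],"twist":0,"gripper":0.85},{"linear":[-0.1,0.95,0],"twist":0,"gripper":0.85},{"linear":[-0.1,0.95,0],"twist":0,"gripper":0.85}]'
python3 -m inch '[{"linear":[0,0.3,0],"twist":0,"gripper":0.85},{"linear":[0,0.6,0],"twist":0,"gripper":0.85},{"linear":[0,0.95,0],"twist":0,"gripper":0.85},{"linear":[0,0.95,0],"twist":0,"gripper":0.85}]'
python3 - <<'E'
from h import *
s=snap('scene','sc7');t=snap('top','top7')
crop(t,'top7c',340,180,270,225,2.9)
m=masks(t)
crop(s,'sc7c',80,80,270,200,2.9)
E
```

```text
time: 25.67
tool_pos: [0.4562, -0.2898, 0.1912]
ee_rot: [3.135, 0.005, 1.632]
wrist_force: [0.6, -0.2, -0.2]
width: 0.0798
time: 26.0
tool_pos: [0.3807, -0.1939, 0.1842]
ee_rot: [-3.138, -0.004, 1.634]
wrist_force: [0.5, 0.1, -0.6]
width: 0.0797
time: 26.33
tool_pos: [0.3641, -0.0993, 0.1855]
ee_rot: [3.141, -0.003, 1.637]
wrist_force: [-0.1, -0.3, 0.2]
width: 0.08
time: 26.67
tool_pos: [0.3544, -0.0042, 0.1857]
ee_rot: [3.141, -0.003, 1.64]
wrist_force: [0.7, -0.5, -0.1]
width: 0.0797
time: 27.0
tool_pos: [0.3545, 0.0906, 0.1856]
ee_rot: [-3.141, -0.003, 1.64]
wrist_force: [-0.8, 0.0, -0.8]
width: 0.0797
```

View pics/top7c.png

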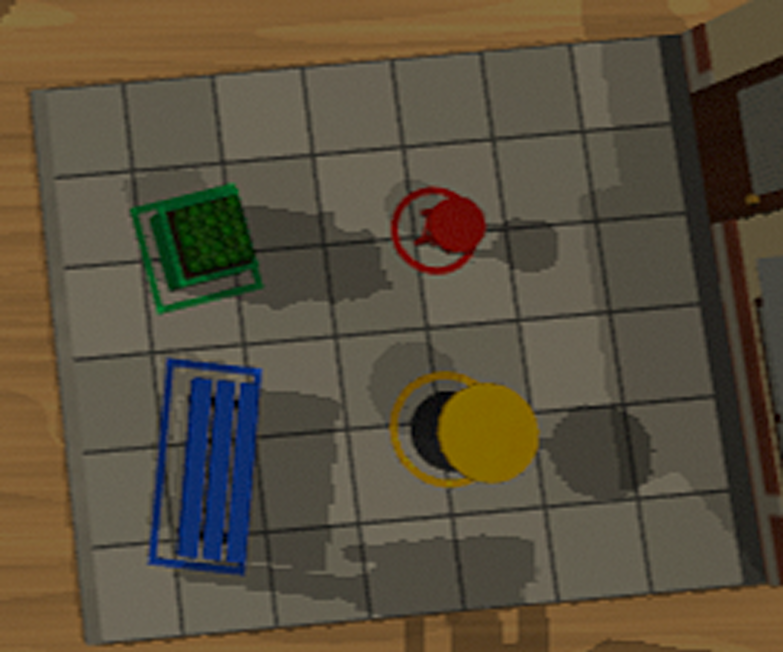

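View pics/sc7c.png

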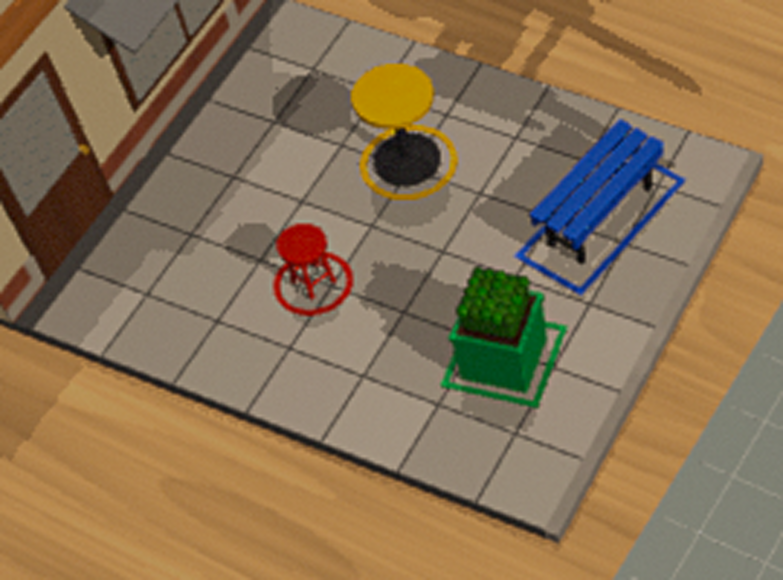

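View pics/top7.png

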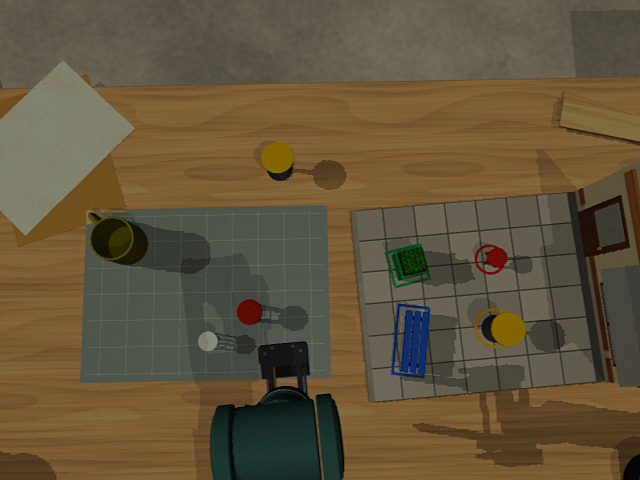

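All four stand in their outlines. I check the offsets in numbers.

```bash
python3 - <<'E'
from h import *
s=load('top7');m=masks(s)
k=m['blue'].copy(); 
n,L,st,ce=cv2.connectedComponentsWithStats(k.astype(np.uint8))
for i in range(1,n):
    if st[i,4]>100: print(st[i]); rep(s,L==i,(0,0,640,480),.057,'blue%d'%i)
rep(s,m['red'],(486,245,30,28),.060,'stool+mark')
rep(s,m['yel'],(495,311,40,37),.086,'table')
rep(s,m['white'],(195,328,25,25),.048,'white')
g=lambda x,y:atz(s,340+x/2.9-.33,180+y/2.9-.33,.060)[:2]*1000
print('stool seat',(g(426,225)+g(486,225))/2, g(457,196),g(457,255))
f=lambda x,y:(atz(s,340+x/2.9-.33,180+y/2.9-.33,.064)[:2]*1000).round(1)
A,B,C,D=[f(*p) for p in((155,205),(237,185),(258,268),(175,290))]
print('planter',(A+C)/2,(B+D)/2,[np.degrees(np.arctan2(*(b-a)[::-1])).round(1) for a,b in((A,B),(B,C),(C,D),(D,A))])
a=load('top0')['image'].astype(int)[205:270,80:150];b=s['image'].astype(int)[205:270,80:150];print('mug diff',abs(a-b).max())
E
```

```text
[392 304  38  74 700]
blue1 mean [ 433.1 -131.7] rect [ 436.  -123.1] [ 59.1 126. ] 82.8 circ [ 435.7 -123.8]
[401 310  12  62 415]
blue2 mean [ 435.2 -116.7] rect [ 435.4 -116.8] [ 12.5 108.4] 82.5 circ [ 435.8 -113.8]
[410 311  11  62 396]
blue3 mean [ 433.1 -131.3] rect [ 433.6 -131.3] [ 11.7 108.3] 82.5 circ [ 433.8 -129.8]
stool+mark mean [ 581.7 -286. ] rect [ 579. -286.] [38.2 50. ] 86.4 circ [ 579.2 -278.2]
table mean [ 452.6 -290.4] rect [ 452.2 -292.7] [52.2 62.7] 86.3 circ [ 450.9 -284.6]
white mean [440.8 241.8] rect [440.8 242.5] [32.7 32. ] 89.0 circ [440.8 241.5]
stool seat [ 581.71755175 -286.88346954] [ 600.05340869 -288.71770825] [ 562.82312785 -286.27103156]
planter [ 577.05 -129.1 ] [ 576.5 -129. ] [np.float64(-77.3), np.float64(-168.6), np.float64(103.8), np.float64(11.0)]
mug diff 14
```

```bash
python3 -c "
from bench import robot
print(robot.close_job())"
```

```text
the job is handed in; nothing more can be done
None
```

I placed all four painted pieces upright in their own outlines and handed the job in at about 27 s on the robot's clock. The planter went first, then the bench, the small red stool and the near yellow table. Each was lowered until the wrist force showed contact, then released. The hand-in reported no verdict.

| Piece | Offset from outline centre (last top view) | Turn from outline |
|---|---|---|
| Bench | under 1 mm | about 0.2° |
| Stool | about 2 mm | – |
| Planter | about 3 mm | about 1–2° |
| Table | about 2–3 mm | – |

- **Weaker readings:** the stool and table offsets are less exact, because their outlines share their colour and partly mix into the measurement. For the planter I read the corners off by eye.
- **White stool and mug:** the white stool moved less than 1 mm, and the mug's part of the picture is unchanged apart from noise.
- **Disagreements:** the two cameras differed by up to about 2 mm on most pieces. The depth readings came out 3–4 mm high on the pieces and the deck, so I used the known heights instead. The gripper read 34.4 mm on the 36 mm stool, but the stool hung and stood upright.

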